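# Bring a flask under the extraction hood on a notched slide rail

### The job

Stand the conical flask upright inside the lipped tray of the slide-rail carriage and let go of it. Then raise the carriage's release bar and keep it raised while you slide the carriage along the rail until the flask is centred as well as the notches allow under the extraction hood, and let the bar go down so that it drops fully into the nearest notch. Leave the flask standing in the tray, and do not shift the wash bottle or the stack of dishes.

Things in the scene. Friction and masses are not known exactly. Their poses are not given: they have to be found in the camera images.
- flask_mid (a point): the conical flask: clear glass with a little pink medium, 67 mm wide at the foot, 108 mm tall, a straight neck 29 mm across from 56 mm above its foot to the top; about 0.09 kg. This point is on its axis half-way up (54 mm above its foot); z along the axis, upward. It starts on the worktop, left of the rail.
- tray_seat (a point): centre of the upper face of the carriage's tray, 44 mm above the worktop: an aluminium plate 100 mm square with four lips, 6 mm high, round a clear space 78 mm square. It moves with the carriage. Its x axis points across the rail, away from the robot; y lies along the rail (to the robot's left); z up. The rail is 460 mm long, bolted down, turned by up to 0.12 rad either way.
- bar_grip (a point): middle of the release bar: a level steel bar, 12 mm thick, 92 mm long, parallel to the rail (axes as tray_seat), on the robot's side, 155 mm from the tray's centre, 80 mm above the worktop when down. It is free beneath and on both long sides, so it can be pinched from above; arms at its ends run back to the carriage, where two guide pins stand 94 mm above the worktop.
- hood_mouth (a point): centre of the mouth of the fixed extraction hood: a white bell, mouth 76 mm across, facing down 172 mm above the worktop over the tray's path, on an arm from a post behind the rail (hood top 266 mm). The flask on the tray passes under it with 20 mm to spare. It is toward either end of the rail, 130 to 160 mm from the tray's start; a reagent bottle stands behind the other end.
- carriage (a joint): position of the carriage along the rail in m: 0 mid-rail, growing along tray_seat's y axis, stops at -0.175 and 0.175. Slides almost freely, lightly damped. Notches lie every 20 mm (0, +-0.020, +-0.040 ...), with about 1.5 mm of play each way. It starts caught in the middle notch (0). While the release bar is down it cannot slide.
- release_bar (a joint): how far the release bar is raised, straight up, in m: 0 fully down in a notch, 0.028 upper stop. Its pawl clears the teeth from about 0.016. Weight and a spring pull it down with 4 to 6 N, so it must be kept up; the teeth have rounded tops, so wherever it is let go the pawl slips into the nearest notch and draws the carriage with it.
- wash: a squeeze wash bottle with a red cap and bent jet, 62x114x165 mm, standing beyond the flask on the left; origin under it. Bystander.
- dishes: a stack of three clear round dishes, 104 mm wide, 78 mm tall, on the right; origin at the centre of its foot. Bystander.
Things that resemble listed ones, but are neither listed nor needed, are in the scene too. What is shaped like the part that bears flask_mid but black or turquoise is not meant.

How it is judged:
On the way, in this order (a step that is already met when the one before it is completed fails the run):
1. the flask stands upright in the carriage's tray, let go (horizontal distance between flask_mid and tray_seat below 0.012 m and z of flask_mid in the frame of tray_seat below 0.057 m and angle between flask_mid's own z axis and vertical below 0.08 rad and contact force between the fingers and anything else below 0.1 N), for 0.2 s.
2. the release bar is held up clear of the notches with the carriage slid at least 50 mm (value of joint release_bar above 0.014 m and distance of tray_seat from where it was at the start of the episode above 0.05 m), for 0.1 s.
At the end, for the whole second after the job is handed in: The flask stands upright (within 0.08 rad) and down in the carriage's tray, within 12 mm of the tray's centre; its axis is within 22 mm of the hood's axis seen from above; the release bar is down in a notch (raised less than 4 mm) and the carriage is at rest (horizontal distance between flask_mid and hood_mouth below 0.022 m and horizontal distance between flask_mid and tray_seat below 0.012 m and z of flask_mid in the frame of tray_seat below 0.057 m and angle between flask_mid's own z axis and vertical below 0.08 rad and value of joint release_bar below 0.004 m and velocity of joint carriage between -0.01 and 0.01 m/s); the robot touches nothing.
It fails at once if the flask is tipped by more than 0.6 rad (angle between flask_mid's own z axis and vertical above 0.6 rad).
It fails at once if the wash bottle is shifted by more than 30 mm (distance of wash from where it was at the start of the episode above 0.03 m).
It fails at once if the stack of dishes is shifted by more than 30 mm (distance of dishes from where it was at the start of the episode above 0.03 m).
It also fails if it takes over 58 s, if anything falls off the work surface, if the arm or the gripper's body presses on something with over 40 N, if the wrist force passes 120 N, or if a joint passes its speed limit or range.

### The arm

A 7-joint arm with a two-finger parallel gripper is mounted at the origin on a cart in front of the work surface, level with it; the furniture and walls round the work are solid. World frame = base frame: x ahead of the robot, y to its left, z up, the work surface at z = 0. Lengths are in m, angles in rad, forces in N, time in s.
With the tool pointing down it reaches from about 0.4 to 0.875 m from the base axis. Payload 19.3 kg.
Tool frame: the origin (TCP) lies on the centre line of the jaws, within the pads' length; the fingertips stand 22 mm ahead of it and the grasp point (between the pads) lies 3 mm ahead of it; x points along the fingers, y is the direction in which the jaws open and shut, and the axes are right-handed (so a half turn about x gives the same grasp; the last joint's range is limited). The gripper opens to 85 mm and grips with 20 to 120 N. Pads are 22 mm wide; open, the fingers measure 114 mm over their backs; the gripper's body (76 mm by 85 mm) begins 54 mm behind the grasp point. The pads swing forward as they close: fully open they stand 13 mm farther back than shut.
Start: joints at [1.276, 0.521, -0.036, 1.599, 0.021, 1.021, -0.113], TCP at [0.139, -0.609, 0.23] pointing down, gripper open.
Joint ranges: [-2.91, 2.91], [-0.3, 2.13], [-1.5, 1.42], [0.17, 2.43], [-1.26, 4.41], [0.16, 1.93], [-2.52, 2.52]. Speed limits (rad/s): [1.89, 1.89, 2.39, 2.39, 3.01, 3.01, 3.01].

### API

Orientations are given as a unit quaternion [w, x, y, z].
In Python, from workcell import arm gives the robot as it stands. The module is installed in compiled form; this text tells all that it offers.
- The arm moves only by the tool send_rows, never from a script. Its arguments are lists of equal length, an entry for each row: "delta_pos": the shift along the tool's x, y, z in mm, a list of three; "turn": the turn, a rotation vector about the tool's x, y, z in degrees, a list of three; "gripper": the finger opening in mm, from 0 to 85.4. A call has 1 to 12 rows; each row is the pose to reach, as a shift and turn from the pose commanded when the call began, along the tool's axes at that moment; what a row does not reach only later rows make up. A row lasts 1/8 s, in which the tool goes at most 62.5 mm and 10.7 degrees, less where a joint would pass 70% of its speed; a pose out of reach is approached as far as the arm can. A call with a gripper value outside its range is refused whole. The fingers move at their own pace and stop on an object; "newtons" is the grip in N (left out, the last holds). Time passes only in rows, so rows that repeat a pose let the fingers close. It gives the time, the measured TCP pose, the force and the opening at its end, in the units of the state.
- arm.sense(): the state, without advancing time (a new reading comes with each control period).
- arm.camera(name): name is "side" or "top"; returns a dict with "image" (420x560x3 uint8, red, green, blue), "fx", "fy", "cx", "cy" (pixels), "view" (4x4, takes a point from world to camera coordinates). Camera axes: x right, y up, looking along -z (the intrinsics and any distortion apply to the point x, -y, -z); pixel columns grow to the right and rows downward; lengths in m; the calibration is good to about 2 mm. A picture is of the moment at which its call begins. There is no depth.
- arm.sign_off(): hands the job in, once; it reports no verdict.
Trained networks look in the newest picture that a camera, given by its name, has taken for a name from the list of things; names that differ only in an ending like _2 or _b are one class to them, and where a whole thing is asked for, a point or a joint stands for the part that bears it (a point fixed in the world has none). Each returns a list of dicts, best first, with "confidence" (0 to 1); they miss things now and then, are a little off and sometimes report something else, mostly with a low value. They report only what shows in the picture. A call takes as long as a camera call. They do not tell look-alikes from the thing itself.
- arm.recognise(name, camera): "extent" ([centre column, centre row, width, height] in pixels, round what is visible of it).
The state is a dict: "t": time; "q": joint angles; "joint_vel": joint speeds; "effort": joint torques, N m; "tool_pos": TCP position; "orientation": TCP orientation; "force": force on the tool from outside, world axes, zero at the start; "torque": the same for the moment, N m; "grip_width": finger opening in m.
Only numpy, scipy, OpenCV 4.12 (cv2) and the standard library are available. Lean on these libraries where they do the work, as an engineer would, in place of code of your own. Each camera call takes 0.05 s, during which the arm holds its last target.

## Working session

There is one attempt and no reset: what is moved stays moved. The work goes in short steps, Python scripts to look and compute and a tool call to move; the robot and the scene stay as the last step left them, time stands still between calls to the robot, and variables do not carry over. Pictures are saved under pics/ and viewed, and the job is handed in when it is done.

Besides the shell and the picture viewer there is one more tool, called after ">>>" by a JSON object that holds its "fn" and its "kwargs". send_rows: Moves the arm, as the interface text tells. Its arguments: {"type":"object","properties":{"delta_pos":{"type":"array","items":{"type":"array","items":{"type":"number"}}},"turn":{"type":"array","items":{"type":"array","items":{"type":"number"}}},"gripper":{"type":"array","items":{"type":"number"}},"newtons":{"type":"number"}},"required":["delta_pos","turn","gripper"]}

```bash
mkdir -p pics; ls
cat > h.py <<'E'
from workcell import arm
import numpy as np, cv2
def snap(n,f):
    c=arm.camera(n); cv2.imwrite('pics/'+f,c['image'][:,:,::-1]); return c
def proj(c,p):
    q=c['view']@np.append(p,1); return np.array([c['cx']+c['fx']*q[0]/-q[2], c['cy']-c['fy']*q[1]/-q[2]])
def ray(c,uv):
    V=c['view'];d=np.array([(uv[0]-c['cx'])/c['fx'],-(uv[1]-c['cy'])/c['fy'],-1]);R=V[:3,:3]
    return -R.T@V[:3,3], R.T@d
def atz(c,uv,z):
    o,d=ray(c,uv); return o+d*(z-o[2])/d[2]
E
python3 - <<'E'
from h import *
print(arm.sense())
for n in('top','side'):
    c=snap(n,n+'1.png'); print(n,[ (k,np.round(v,3).tolist()) for k,v in c.items() if k!='image'])
    for o in('flask_mid','tray_seat','bar_grip','hood_mouth','wash','dishes','carriage','release_bar'):
        try: print(o,[(round(r['confidence'],2),np.round(r['extent']).tolist()) for r in arm.recognise(o,n)])
        except Exception as e: print(o,e)
E
```

```text
pics
{'t': 0.0, 'q': array([ 1.2758067 ,  0.52200387, -0.03634822,  1.60000822,  0.02122636,
        1.02108834, -0.11277211]), 'joint_vel': array([ 1.08308966e-03,  1.07147694e-04, -7.52065610e-05,  6.45133047e-04,
       -2.40139483e-04, -1.77942174e-03, -1.05584928e-03]), 'effort': array([-3.97144368e-04, -9.27106619e+01,  1.97983995e+00, -3.69934487e+01,
        1.77726836e-02,  8.02399940e-03, -8.13843371e-06]), 'tool_pos': array([ 0.13920665, -0.6089536 ,  0.22903174]), 'orientation': array([-0.0789362 , -0.70256645, -0.07971456,  0.70271975]), 'force': array([-0.19341593,  0.00321493,  0.53412016]), 'torque': array([ 0.01947854,  0.02026023, -0.00785096]), 'grip_width': 0.08555487449448056}
top [('fx', 466.192), ('fy', 466.192), ('cx', 283.047), ('cy', 208.618), ('view', [[-0.007, -1.0, -0.008, -0.236], [0.987, -0.009, 0.159, -0.542], [-0.16, -0.006, 0.987, -1.333], [0.0, 0.0, 0.0, 1.0]])]
flask_mid [(0.92, [234.0, 275.0, 21.0, 25.0]), (0.79, [155.0, 273.0, 30.0, 28.0]), (0.56, [165.0, 224.0, 25.0, 26.0]), (0.55, [175.0, 160.0, 40.0, 27.0])]
tray_seat [(0.64, [292.0, 199.0, 33
[... 302 characters left out ...]
60.0])]
release_bar [(0.93, [294.0, 219.0, 35.0, 25.0])]
side [('fx', 502.524), ('fy', 502.524), ('cx', 282.702), ('cy', 201.996), ('view', [[0.932, -0.361, -0.01, -0.582], [0.198, 0.487, 0.85, -0.084], [-0.302, -0.795, 0.526, -1.589], [0.0, 0.0, 0.0, 1.0]])]
flask_mid [(0.89, [201.0, 173.0, 20.0, 30.0]), (0.74, [213.0, 206.0, 18.0, 35.0]), (0.56, [237.0, 167.0, 14.0, 30.0])]
tray_seat [(0.76, [298.0, 219.0, 77.0, 32.0])]
bar_grip [(0.59, [276.0, 218.0, 37.0, 24.0])]
hood_mouth [(0.77, [314.0, 172.0, 52.0, 82.0])]
wash [(0.59, [291.0, 159.0, 16.0, 46.0])]
dishes [(0.55, [314.0, 302.0, 36.0, 50.0])]
carriage [(0.55, [297.0, 220.0, 73.0, 33.0])]
release_bar [(0.67, [276.0, 218.0, 42.0, 23.0])]
```

Run:
```python
import cv2
a=cv2.imread('pics/top1.png'); cv2.imwrite('pics/top1z.png',cv2.resize(a[120:320,120:440],None,fx=2.5,fy=2.5,interpolation=2))
a=cv2.imread('pics/side1.png'); cv2.imwrite('pics/side1z.png',cv2.resize(a[120:340,170:400],None,fx=2.7,fy=2.7,interpolation=2))
```

```text
(no output)
```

View pics/top1z.png

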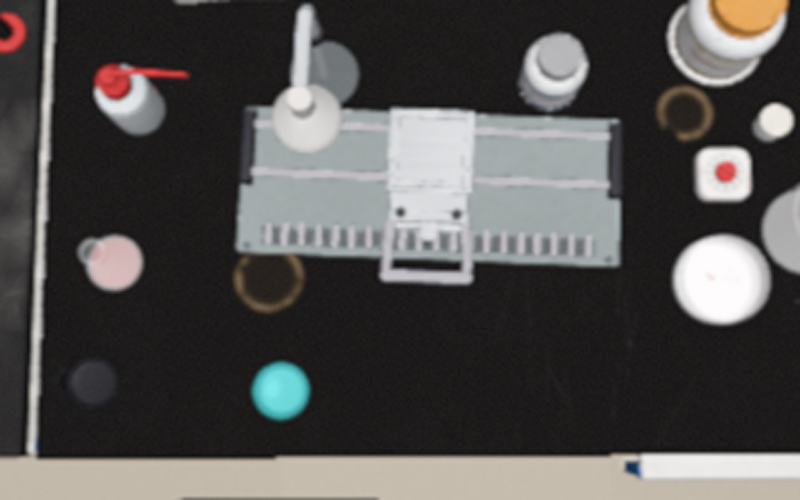

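View pics/side1z.png

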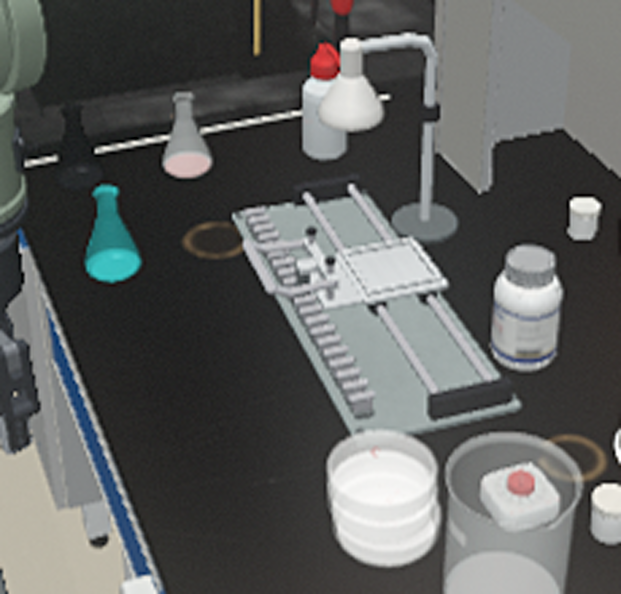

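View pics/top1.png

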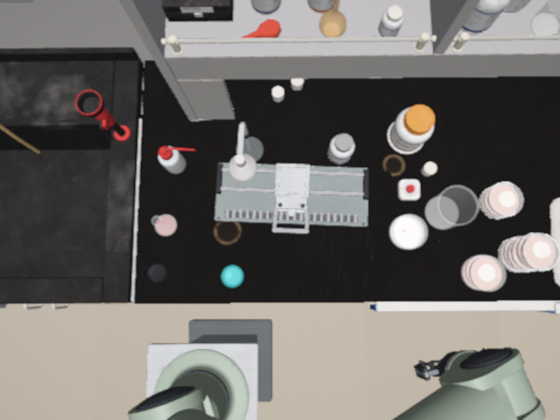

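```bash
cat > m.py <<'E'
from h import *
T=arm.camera('top');S=arm.camera('side')
t=lambda u,v:(u/2.5+120-.3,v/2.5+120-.3)
s=lambda u,v:(u/2.7+170-.3,v/2.7+120-.3)
p=lambda n,x:print(n,np.round(x,4))
p('base robot px',proj(T,[0,0,0]))
p('flask foot top',atz(T,t(114,263),.008)); p('flask rim top',atz(T,t(91,250),.108))
p('flask foot side',atz(S,s(187.5,162),.008)); p('flask rim side',atz(S,s(183,97),.108))
for q in((389,108),(474,111),(471,192),(388,190)): p('tray',atz(T,t(*q),.050))
for q in((344,269),(409,238),(448,281),(377,304)): p('tray side',atz(S,s(*q),.050))
for q in((381,280),(472,282)): p('bar',atz(T,t(*q),.083))
p('hood',atz(T,t(306.5,118.5),.175))
p('hood side',atz(S,s(351,110),.172))
p('hoodtop side',atz(S,s(350,44),.266))
p('dish',atz(T,t(722,279),.078));p('wash',atz(T,t(148,120),.0))
p('wash cap',atz(T,t(113,82),.150));p('jet',atz(T,t(188,76),.150))
for q in((241,105),(620,121),(619,266),(237,250)): p('plate',atz(T,t(*q),.006))
E
python3 m.py
```

```text
base robot px [200.4267 398.0858]
flask foot top [0.4988 0.115  0.008 ]
flask rim top [0.5009 0.1152 0.108 ]
flask foot side [0.5012 0.1208 0.008 ]
flask rim side [0.4996 0.1164 0.108 ]
tray [ 0.677  -0.2186  0.05  ]
tray [ 0.6724 -0.3199  0.05  ]
tray [ 0.5742 -0.3147  0.05  ]
tray [ 0.5775 -0.2169  0.05  ]
tray side [ 0.5728 -0.2567  0.05  ]
tray side [ 0.6682 -0.225   0.05  ]
tray side [ 0.6707 -0.3223  0.05  ]
tray side [ 0.5797 -0.3333  0.05  ]
bar [ 0.4672 -0.2093  0.083 ]
bar [ 0.4641 -0.3126  0.083 ]
hood [ 0.6332 -0.1321  0.175 ]
hood side [ 0.6392 -0.117   0.172 ]
hoodtop side [ 0.6293 -0.1355  0.266 ]
dish [ 0.4657 -0.5973  0.078 ]
wash [0.6777 0.0808 0.    ]
wash cap [0.6832 0.0856 0.15  ]
jet [0.6893 0.0024 0.15  ]
plate [ 0.6942 -0.035   0.006 ]
plate [ 0.6695 -0.5011  0.006 ]
plate [ 0.4904 -0.4934  0.006 ]
plate [ 0.5137 -0.033   0.006 ]
```

```bash
cat >> h.py <<'E'
from scipy.spatial.transform import Rotation as Ro
def RT(s=None):
    s=s or arm.sense();q=s['orientation'];return s['tool_pos'],Ro.from_quat([q[1],q[2],q[3],q[0]])
def plan(target,yaw=None):
    """target TCP world; yaw: world angle of tool y (tool x down)"""
    p,R=RT(); d=R.inv().apply(np.array(target)-p)*1000
    out=[d.round(1)]
    if yaw is not None:
        x=np.array([0,0,-1.]);best=None
        for k in(0,np.pi):
            y=np.array([np.cos(yaw+k),np.sin(yaw+k),0]);M=Ro.from_matrix(np.c_[x,y,np.cross(x,y)])
            out.append(np.degrees((R.inv()*M).as_rotvec()).round(1))
    print(out); return out
E
python3 - <<'E'
from h import *
p,R=RT();print(p,R.as_matrix().round(3))
s=arm.sense();print(s['t'])
plan([.42,-.25,.28]); plan([.5,.116,.25],0)
plan([.42,-.25,.28],-.05)
E
```

```text
[ 0.13928829 -0.60928327  0.22959764] [[-0.     0.223 -0.975]
 [ 0.    -0.975 -0.223]
 [-1.    -0.     0.   ]]
1.0
[array([ -50.4, -287.7, -353.7])]
[array([ -20.4, -626.7, -513.3]), array([-77.1,   0. ,   0. ]), array([102.9,   0. ,  -0. ])]
[array([ -50.4, -287.7, -353.7]), array([-74.3,   0. ,   0. ]), array([105.7,   0. ,  -0. ])]
```

>>> {"fn": "send_rows", "kwargs": {"delta_pos": [[-20,-15,-20],[-50,-40,-50],[-50,-70,-85],[-50,-100,-122],[-50,-130,-160],[-50,-160,-197],[-50,-190,-234],[-50,-220,-271],[-50,-245,-301],[-50,-267,-328],[-50,-281,-346],[-50,-288,-354]], "turn": [[-3,0,0],[-8,0,0],[-15,0,0],[-22,0,0],[-30,0,0],[-38,0,0],[-46,0,0],[-54,0,0],[-61,0,0],[-67,0,0],[-72,0,0],[-74.3,0,0]], "gripper": [85,85,85,85,85,85,85,85,85,85,85,85]}}

```text
t: 2.5
tool_pos: [0.4207, -0.2491, 0.2796]
orientation: [0.488, 0.512, 0.488, -0.511]
force: [0.3, 0.2, 0.2]
grip_width: 0.0849
```

Run:
```python
from h import *
p,R=RT();print(p,R.as_matrix().round(3));print(arm.sense()['q'].round(3))
plan([.5,.116,.26],-.05)
```

```text
[ 0.42069573 -0.24912482  0.2796109 ] [[ 0.     0.999 -0.047]
 [ 0.    -0.047 -0.999]
 [-1.     0.    -0.   ]]
[ 0.808  0.277 -0.483  1.868  0.149  1.032  0.218]
[array([  19.6,   62.2, -368.4]), array([ 0.2, -0. , -0. ]), array([-179.8,    0. ,   -0. ])]
```

>>> {"fn": "send_rows", "kwargs": {"delta_pos": [[2,5,-20],[5,10,-55],[8,18,-100],[12,28,-150],[16,38,-200],[19,45,-250],[19,52,-295],[19,57,-330],[19,60,-355],[19,62,-368],[19,62,-368]], "turn": [[0,0,0],[0,0,0],[0,0,0],[0,0,0],[0,0,0],[0,0,0],[0,0,0],[0,0,0],[0,0,0],[0,0,0],[0,0,0]], "gripper": [85,85,85,85,85,85,85,85,85,85,85]}}

```text
t: 3.88
tool_pos: [0.5004, 0.1146, 0.2605]
orientation: [-0.488, -0.512, -0.488, 0.512]
force: [0.1, -0.5, 0.6]
grip_width: 0.0848
```

Run:
```python
from h import *
p,R=RT();print(p,arm.sense()['q'].round(3))
for n,b in(('top',(130,150,230,260)),('side',(190,90,290,210))):
    c=snap(n,n+'2.png');a=cv2.imread('pics/%s2.png'%n);cv2.imwrite('pics/%s2z.png'%n,cv2.resize(a[b[1]:b[3],b[0]:b[2]],None,fx=5,fy=5,interpolation=2))
```

```text
[0.5003947  0.11461806 0.26047052] [ 0.158  0.365 -0.642  1.83   0.252  1.029 -0.633]
```

View pics/side2z.png

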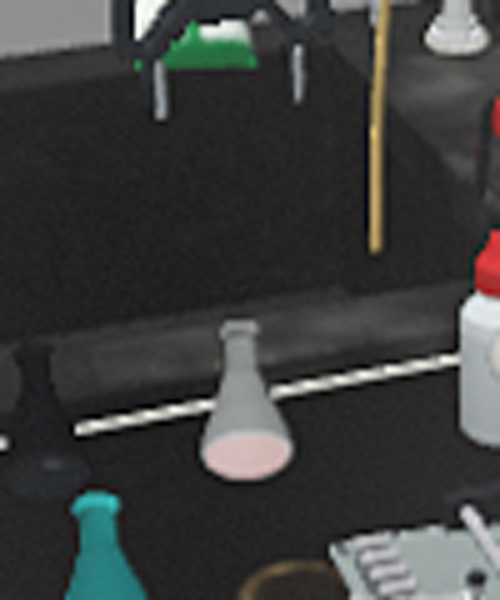

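View pics/top2z.png

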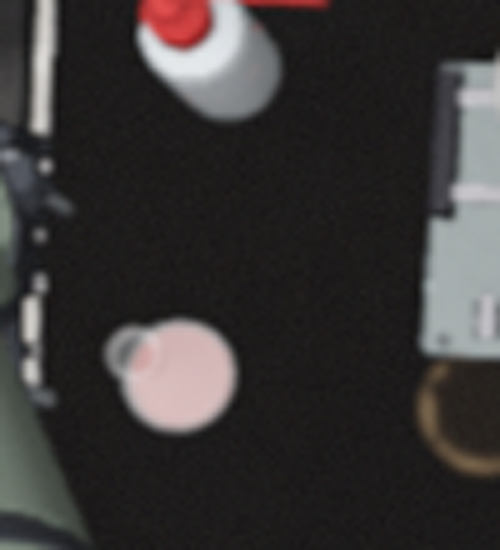

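Run:
```python
from h import *
T=arm.camera('top');S=arm.camera('side')
g=arm.sense()['tool_pos'];print((proj(T,g)-[130,150])*5,(proj(S,g)-[190,90])*5)
f=g-[0,0,.009]
for d in(-.05,.05): print((proj(T,f+[d,0,0])-[130,150])*5,(proj(S,f+[d,0,0])-[190,90])*5)
t=lambda u,v:((u-2)/5+130,(v-2)/5+150)
s=lambda u,v:((u-2)/5+190,(v-2)/5+90)
print(atz(T,t(129,351),.108),atz(T,t(179,376),.006),atz(S,s(240,327),.108),atz(S,s(247,452),.008))
```

```text
[ 48.4286731  307.96034922] [226.5788712  126.08268652]
[ 49.87571834 410.25074056] [155.65267162 149.62429384]
[ 58.12911766 212.53773817] [297.82844839 127.80489339]
[0.50066213 0.11711398 0.108     ] [0.49938735 0.11521635 0.006     ] [0.50139211 0.12097661 0.108     ] [0.50009477 0.11885892 0.008     ]
```

>>> {"fn": "send_rows", "kwargs": {"delta_pos": [[15,0,-3],[50,0,-3],[95,0,-3],[135,0,-3],[160,0,-3],[169,0,-3],[169,0,-3],[169,0,-3],[169,0,-3],[169,0,-3],[169,0,-3],[169,0,-3]], "turn": [[0,0,0],[0,0,0],[0,0,0],[0,0,0],[0,0,0],[0,0,0],[0,0,0],[0,0,0],[0,0,0],[0,0,0],[0,0,0],[0,0,0]], "gripper": [80,80,80,80,80,80,60,40,30,20,20,20], "newtons": 25}}

```text
t: 5.58
tool_pos: [0.5007, 0.1181, 0.0924]
orientation: [0.488, 0.512, 0.487, -0.512]
force: [-3.1, -0.9, 7.8]
grip_width: 0.0273
```

Run:
```python
from h import *
print(arm.sense())
for n,b in(('top',(130,150,230,260)),('side',(190,90,290,210))):
    c=snap(n,n+'3.png');a=cv2.imread('pics/%s3.png'%n);cv2.imwrite('pics/%s3z.png'%n,cv2.resize(a[b[1]:b[3],b[0]:b[2]],None,fx=5,fy=5,interpolation=2))
```

```text
{'t': 5.575, 'q': array([ 0.04340378,  0.59552727, -0.52587814,  1.98212182,  0.46344335,
        0.68213342, -0.82351272]), 'joint_vel': array([ 6.32934860e-05,  2.23323456e-04,  2.70433227e-04,  8.64903900e-04,
       -1.14246927e-03,  1.96406350e-03, -1.53266106e-03]), 'effort': array([ 2.43359869e-01, -8.00520730e+01, -7.57954895e+00, -2.40995747e+01,
        3.28413472e-01, -5.68524878e-01,  8.82309687e-03]), 'tool_pos': array([0.50067908, 0.11805169, 0.09236938]), 'orientation': array([ 0.48774798,  0.51247204,  0.48731975, -0.51185328]), 'force': array([-3.06796008, -0.86854166,  7.83784844]), 'torque': array([-0.02110877,  0.50158821, -0.04666026]), 'grip_width': 0.02726084691414439}
```

View pics/side3z.png

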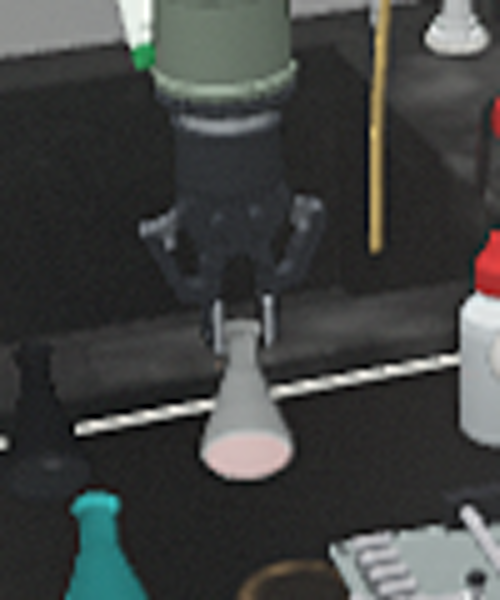

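>>> {"fn": "send_rows", "kwargs": {"delta_pos": [[-5,0,0],[-25,0,0],[-60,0,0],[-100,0,0],[-130,0,0],[-150,0,0],[-150,-15,10],[-150,-20,30],[-150,-20,60],[-150,-20,95],[-150,-20,125],[-150,-20,140]], "turn": [[0,0,0],[0,0,0],[0,0,0],[0,0,0],[0,0,0],[0,0,0],[0,0,0],[0,0,0],[0,0,0],[0,0,0],[0,0,0],[0,0,0]], "gripper": [20,20,20,20,20,20,20,20,20,20,20,20]}}

```text
t: 7.18
tool_pos: [0.4734, -0.0224, 0.2419]
orientation: [-0.487, -0.513, -0.487, 0.513]
force: [0.6, 0.9, -0.2]
grip_width: 0.0274
```

```bash
cat > ov.py <<'E'
from h import *
import sys
def overlay(n,f,cx,cy,yaw,hood,b,k=4):
    c=snap(n,f);a=c['image'][:,:,::-1]
    z=cv2.resize(a[b[1]:b[3],b[0]:b[2]],None,fx=k,fy=k,interpolation=2)
    X=np.array([np.cos(yaw),np.sin(yaw)]);Y=np.array([-X[1],X[0]]);o=np.array([cx,cy])
    P=lambda p:tuple(np.round(((proj(c,p)-[b[0],b[1]])+.5)*k).astype(int).tolist())
    L=lambda x,y,zz:P(np.append(o+x*X+y*Y,zz))
    def poly(pts,col): cv2.polylines(z,[np.array(pts)],True,col,1)
    for h,w,col in((.05,.05,(0,0,255)),(.05,.039,(0,255,0))):
        poly([L(w,w,h),L(w,-w,h),L(-w,-w,h),L(-w,w,h)],col)
    poly([L(-.161,.046,.086),L(-.161,-.046,.086),L(-.149,-.046,.086),L(-.149,.046,.086)],(0,255,255))
    th=np.linspace(0,6.28,40)
    poly([P([hood[0]+.038*np.cos(t),hood[1]+.038*np.sin(t),.172]) for t in th],(255,0,255))
    cv2.circle(z,P([hood[0],hood[1],.266]),4,(255,255,0),1)
    cv2.imwrite('pics/o_'+f,z)
if __name__=='__main__':
    overlay('top','t4.png',.6250,-.2675,-.047,(.634,-.133),(205,120,380,245))
    overlay('side','s4.png',.6250,-.2675,-.047,(.634,-.133),(250,120,380,270))
    print(RT()[0], arm.sense()['force'], arm.sense()['grip_width'])
E
python3 ov.py
```

```text
[ 0.47347567 -0.02195134  0.24176487] [-0.09251771  0.38364952 -0.45400153] 0.02759450452785748
```

View pics/o_t4.png

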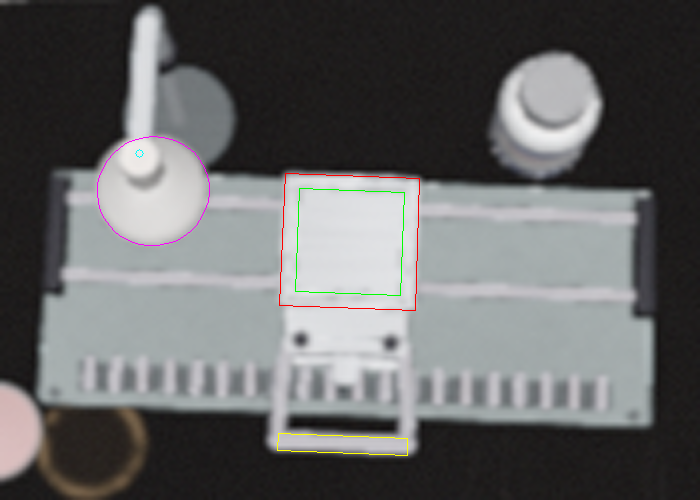

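View pics/o_s4.png

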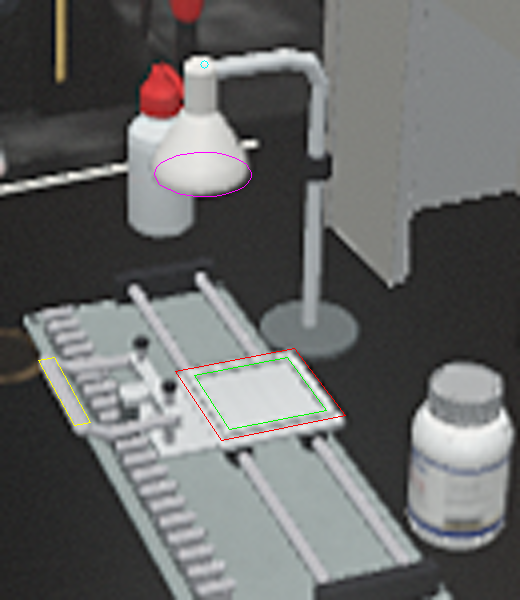

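View pics/s4.png

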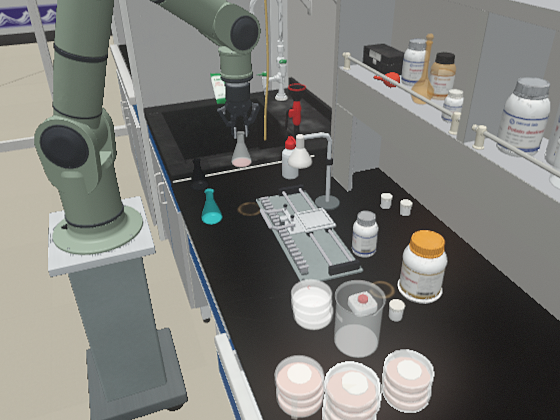

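Run:
```python
from h import *
plan([.48,-.2675,.242],-.047);plan([.58,-.2675,.242],-.047)
```

```text
[array([-2.000e-01,  1.910e+01,  2.449e+02]), array([-0.2,  0. , -0. ]), array([179.8,  -0. ,  -0. ])]
[array([-2.000e-01,  1.189e+02,  2.398e+02]), array([-0.2,  0. , -0. ]), array([179.8,  -0. ,  -0. ])]
```

>>> {"fn": "send_rows", "kwargs": {"delta_pos": [[0,2,20],[0,5,50],[0,10,90],[0,15,130],[0,19,170],[0,25,205],[0,38,230],[0,60,240],[0,85,240],[0,108,240],[0,119,240],[0,119,240]], "turn": [[0,0,0],[0,0,0],[0,0,0],[0,0,0],[0,0,0],[0,0,0],[0,0,0],[0,0,0],[0,0,0],[0,0,0],[0,0,0],[0,0,0]], "gripper": [20,20,20,20,20,20,20,20,20,20,20,20]}}

```text
t: 8.78
tool_pos: [0.581, -0.2655, 0.2413]
orientation: [0.488, 0.512, 0.488, -0.512]
force: [-0.0, -0.2, -1.0]
grip_width: 0.0274
```

Run:
```python
from h import *
print(RT()[0],arm.sense()['q'].round(3)); plan([.625,-.2675,.242],-.047);plan([.625,-.2675,.155],-.047)
```

```text
[ 0.58097721 -0.26545442  0.24131143] [ 0.652  0.57  -0.486  1.53   0.284  1.113  0.058]
[array([-0.7, 44.1, -0.1]), array([-0.1, -0. ,  0. ]), array([1.799e+02, 0.000e+00, 1.000e-01])]
[array([86.3, 44.1, -0. ]), array([-0.1, -0. ,  0. ]), array([1.799e+02, 0.000e+00, 1.000e-01])]
```

Go over the tray, lower to ~18 mm above the seat and check.

>>> {"fn": "send_rows", "kwargs": {"delta_pos": [[0,10,0],[0,28,0],[0,40,0],[5,44,0],[25,44,0],[55,44,0],[78,44,0],[86,44,0],[86,44,0],[86,44,0]], "turn": [[0,0,0],[0,0,0],[0,0,0],[0,0,0],[0,0,0],[0,0,0],[0,0,0],[0,0,0],[0,0,0],[0,0,0]], "gripper": [20,20,20,20,20,20,20,20,20,20]}}

```text
t: 10.02
tool_pos: [0.6248, -0.2689, 0.1564]
orientation: [0.488, 0.512, 0.487, -0.512]
force: [-0.9, 0.2, -0.8]
grip_width: 0.0272
```

Run:
```python
from ov import *
overlay('top','t5.png',.6250,-.2675,-.047,(.634,-.133),(205,120,380,245))
overlay('side','s5.png',.6250,-.2675,-.047,(.634,-.133),(250,120,380,270))
print(RT()[0], arm.sense()['force'])
```

```text
[ 0.62484897 -0.2688363   0.15645507] [ 0.10165591  0.13309678 -1.09844808]
```

View pics/o_s5.png

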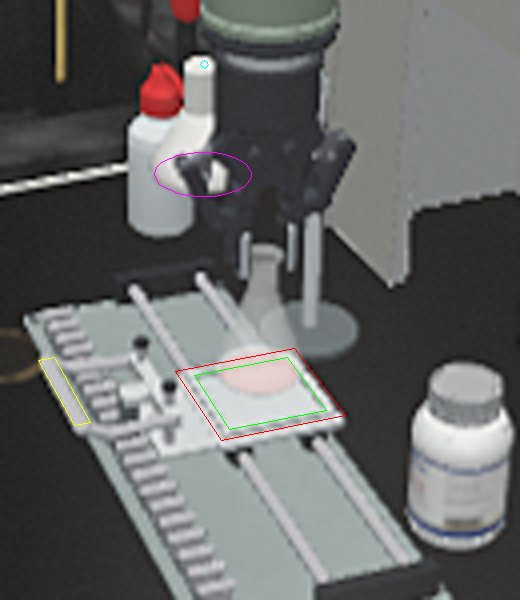

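View pics/o_t5.png

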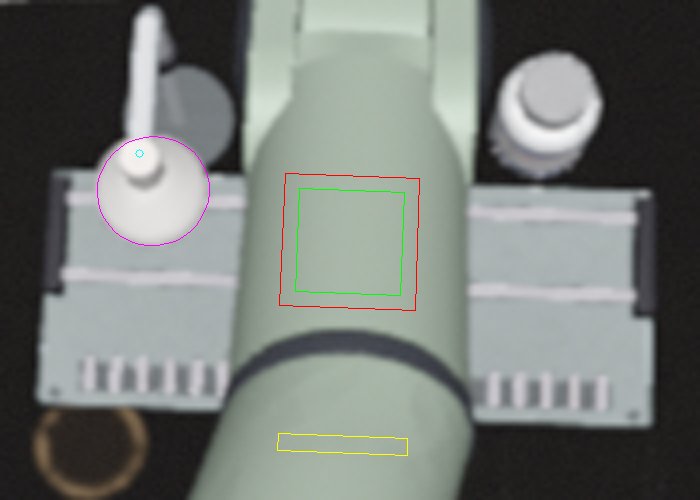

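Run:
```python
from ov import *
S=arm.camera('side')
a=cv2.resize(S['image'][150:240,275:355,::-1],None,fx=7,fy=7,interpolation=2)
th=np.linspace(0,6.28,60)
P=lambda p:((proj(S,p)-[275,150]+.5)*7).round().astype(int)
x,y=.6248,-.2688
for z,r in((.064,.0335),(.172-.0,.0145)): cv2.polylines(a,[np.array([P([x+r*np.cos(t),y+r*np.sin(t),z]) for t in th])],True,(0,0,255),1)
yaw=-.047;X=np.array([np.cos(yaw),np.sin(yaw)]);Y=np.array([-X[1],X[0]])
for z,w in((.05,.039),(.044,.039),(.05,.05)): cv2.polylines(a,[np.array([P(np.append(np.array([.625,-.2675])+i*w*X+j*w*Y,z)) for i,j in((1,1),(1,-1),(-1,-1),(-1,1))])],True,(0,255,0),1)
cv2.imwrite('pics/s6.png',a)
```

```text
(no output)
```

View pics/s6.png

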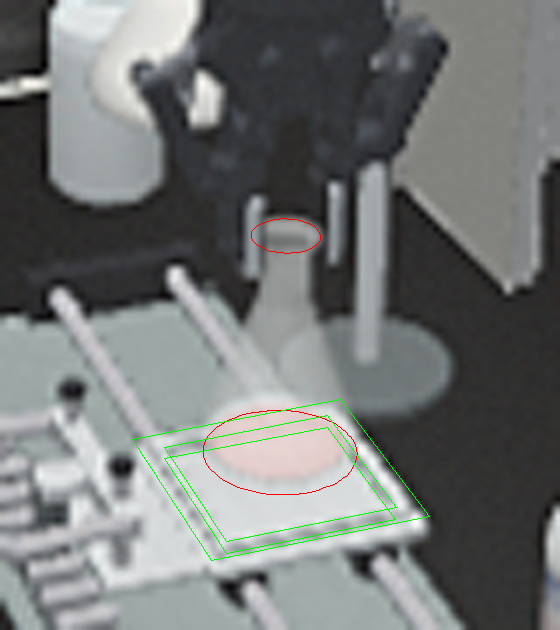

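>>> {"fn": "send_rows", "kwargs": {"delta_pos": [[4,0,0],[8,0,0],[12,0,0],[15,0,0],[17,0,0],[19,0,0],[19,0,0]], "turn": [[0,0,0],[0,0,0],[0,0,0],[0,0,0],[0,0,0],[0,0,0],[0,0,0]], "gripper": [20,20,20,20,20,20,20]}}

```text
t: 11.05
tool_pos: [0.6245, -0.2688, 0.1366]
orientation: [0.488, 0.512, 0.487, -0.512]
force: [0.2, -0.1, -0.7]
grip_width: 0.0275
```

Run:
```python
from ov import *
S=arm.camera('side')
a=cv2.resize(S['image'][150:240,275:355,::-1],None,fx=7,fy=7,interpolation=2)
print(arm.sense()['force'],RT()[0])
cv2.imwrite('pics/s7.png',a)
```

```text
[ 0.37002739  0.32908166 -0.99475957] [ 0.62455254 -0.26869923  0.13665324]
```

View pics/s7.png

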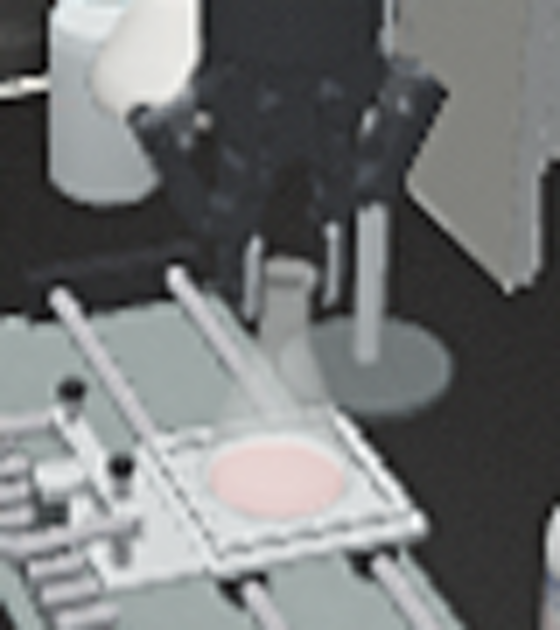

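>>> {"fn": "send_rows", "kwargs": {"delta_pos": [[1,0,0],[1.5,0,0],[1.5,0,0]], "turn": [[0,0,0],[0,0,0],[0,0,0]], "gripper": [20,20,20]}}

```text
t: 11.48
tool_pos: [0.6248, -0.2691, 0.1364]
orientation: [0.488, 0.512, 0.487, -0.512]
force: [-6.0, 0.8, 14.2]
grip_width: 0.0273
```

>>> {"fn": "send_rows", "kwargs": {"delta_pos": [[-1,0,0],[-1,0,0],[-1,0,0],[-1,0,0],[-1,0,0],[-1,0,0],[-1,0,0]], "turn": [[0,0,0],[0,0,0],[0,0,0],[0,0,0],[0,0,0],[0,0,0],[0,0,0]], "gripper": [20,20,32,40,55,60,60]}}

```text
t: 12.35
tool_pos: [0.6245, -0.2687, 0.1361]
orientation: [-0.488, -0.512, -0.488, 0.512]
force: [-0.1, 0.1, -1.0]
grip_width: 0.06
```

Run:
```python
from ov import *
S=arm.camera('side')
a=cv2.resize(S['image'][150:240,275:355,::-1],None,fx=7,fy=7,interpolation=2)
print(arm.sense()['force'],RT()[0],arm.sense()['grip_width'])
cv2.imwrite('pics/s8.png',a)
```

```text
[ 0.12799272  0.40486666 -0.43117838] [ 0.62453274 -0.26867856  0.13608514] 0.059820139718808084
```

View pics/s8.png

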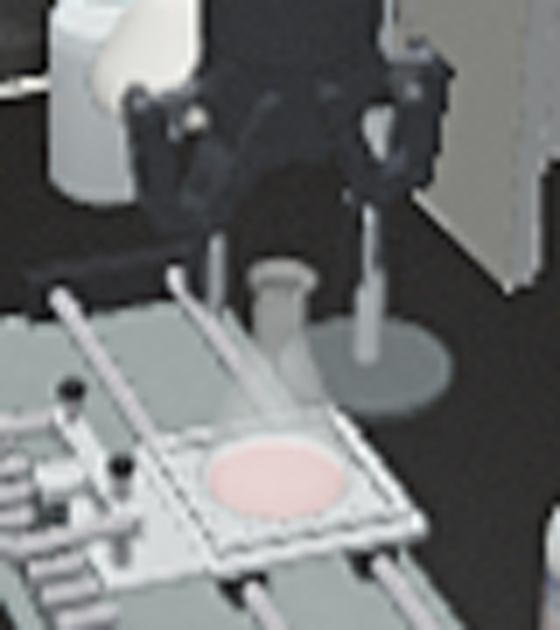

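>>> {"fn": "send_rows", "kwargs": {"delta_pos": [[-10,0,0],[-40,0,0],[-75,0,0],[-95,0,0],[-100,-10,-1],[-100,-40,-1],[-100,-80,-1],[-100,-120,-1],[-100,-145,-1],[-95,-154,-1],[-80,-154,-1],[-80,-154,-1]], "turn": [[0,0,0],[0,0,0],[0,0,0],[0,0,0],[0,0,0],[0,0,0],[0,0,0],[0,0,0],[0,0,0],[0,0,0],[0,0,0],[0,0,0]], "gripper": [60,60,60,60,60,60,50,50,50,50,50,50]}}

```text
t: 13.9
tool_pos: [0.4708, -0.2596, 0.2143]
orientation: [-0.487, -0.512, -0.489, 0.512]
force: [0.6, 0.6, 0.1]
grip_width: 0.05
```

Run:
```python
from ov import *
overlay('side','s9.png',.6250,-.268,-.047,(.634,-.133),(250,120,380,270))
overlay('top','t9.png',.6250,-.268,-.047,(.634,-.133),(205,120,380,245))
print(RT()[0], arm.sense()['force'],arm.sense()['q'].round(2))
plan([.4695,-.2605,.083],-.047)
```

```text
[ 0.47127981 -0.2597269   0.2154914 ] [ 0.19893991  0.17558404 -0.01895606] [ 0.77  0.44 -0.51  1.83  0.26  0.94  0.11]
[array([132.5,  -1.7,   1. ]), array([-0.1, -0.1,  0. ]), array([1.799e+02, 1.000e-01, 1.000e-01])]
```

View pics/o_s9.png

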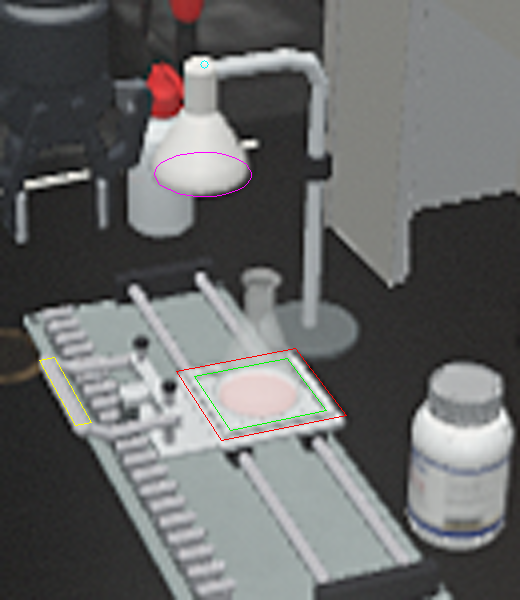

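View pics/o_t9.png

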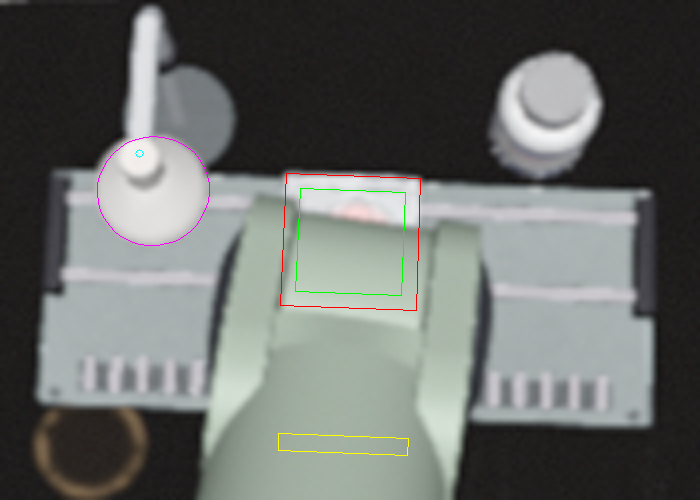

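>>> {"fn": "send_rows", "kwargs": {"delta_pos": [[15,-1,0],[50,-1,0],[90,-1,0],[115,-1,0],[128,-1,0],[131,-1,0],[131,-1,0]], "turn": [[0,0,0],[0,0,0],[0,0,0],[0,0,0],[0,0,0],[0,0,0],[0,0,0]], "gripper": [50,50,50,50,50,50,50]}}

```text
t: 14.88
tool_pos: [0.4701, -0.2602, 0.0856]
orientation: [0.488, 0.512, 0.487, -0.512]
force: [-0.3, 0.0, 0.4]
grip_width: 0.0502
```

Run:
```python
from ov import *
overlay('side','s10.png',.6250,-.268,-.047,(.634,-.133),(240,180,320,270),7)
print(RT()[0], arm.sense()['force'])
```

```text
[ 0.47017546 -0.26029381  0.08582259] [-0.38177432 -0.64014133  0.21332864]
```

View pics/o_s10.png

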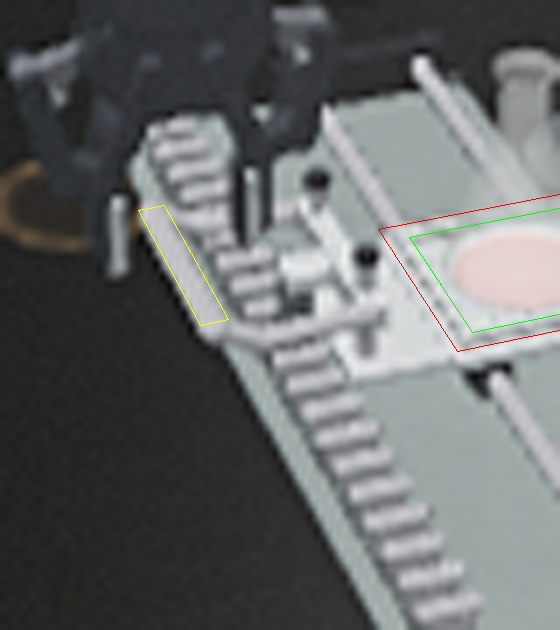

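>>> {"fn": "send_rows", "kwargs": {"delta_pos": [[0,0,0],[0,0,0],[0,0,0],[0,0,0],[0,0,0],[0,0,0]], "turn": [[0,0,0],[0,0,0],[0,0,0],[0,0,0],[0,0,0],[0,0,0]], "gripper": [40,25,15,6,6,6], "newtons": 50}}

```text
t: 15.68
tool_pos: [0.4697, -0.2601, 0.0851]
orientation: [-0.487, -0.512, -0.488, 0.512]
force: [-0.2, 0.6, 0.8]
grip_width: 0.0059
```

Run:
```python
from ov import *
overlay('side','s11.png',.6250,-.268,-.047,(.634,-.133),(240,180,320,270),7)
print(RT()[0], arm.sense()['force'],arm.sense()['grip_width'])
```

```text
[ 0.46973708 -0.26007689  0.08507351] [-0.51082221 -0.27854285 -0.37445536] 0.005863300643919828
```

View pics/o_s11.png

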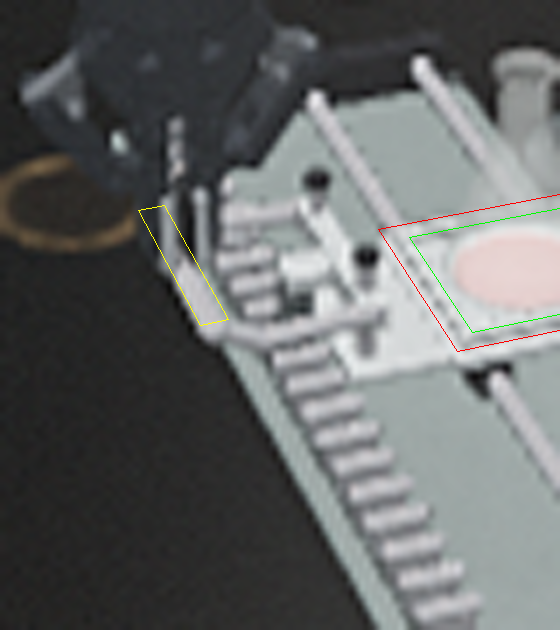

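>>> {"fn": "send_rows", "kwargs": {"delta_pos": [[0,0,0],[0,0,0],[0,0,0]], "turn": [[0,0,0],[0,0,0],[0,0,0]], "gripper": [0,0,0]}}

```text
t: 16.1
tool_pos: [0.4698, -0.2601, 0.0851]
orientation: [0.488, 0.512, 0.488, -0.512]
force: [0.1, -0.2, 0.4]
grip_width: -0.0
```

Run:
```python
from ov import *
overlay('side','s12.png',.6250,-.268,-.047,(.634,-.133),(240,180,320,270),7)
print(RT()[0], arm.sense()['force'],arm.sense()['grip_width'])
S=arm.camera('side')
print([(proj(S,[.4697,-.2601,z])-[240,180]+.5)*7 for z in(.085,.063,.086,.074)])
```

```text
[ 0.46976516 -0.2600871   0.08510775] [-0.13001695 -0.90086856  0.82051069] 4.64788639435723e-05
[array([180.43256768, 264.81937387]), array([181.90258018, 308.12656063]), array([180.36520222, 262.83475916]), array([181.17043786, 286.55733979])]
```

View pics/o_s12.png

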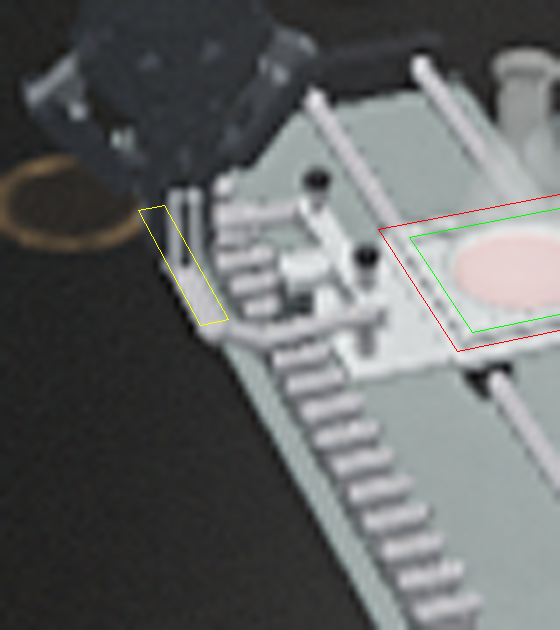

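Run:
```python
from ov import *
S=arm.camera('side')
for z in(.07,.075,.08,.085,.09): print(z,[((proj(S,[.5007+d,.1181-d*.047,z])-[190,90]+.5)*5).round() for d in(-.018,.018)])
print('closed');
for z in (.063,.07,.075,.08,.085,.09): print(z,((proj(S,[.4697,-.2601,z])-[240,180]+.5)*7).round(), ((proj(S,[.4697,-.2711,z])-[240,180]+.5)*7).round())
print(arm.recognise('bar_grip','side'))
```

```text
0.07 [array([219., 381.]), array([268., 373.])]
0.075 [array([219., 375.]), array([268., 367.])]
0.08 [array([218., 369.]), array([267., 361.])]
0.085 [array([218., 362.]), array([267., 355.])]
0.09 [array([217., 356.]), array([267., 348.])]
closed
0.063 [182. 308.] [191. 322.]
0.07 [181. 294.] [190. 308.]
0.075 [181. 285.] [190. 298.]
0.08 [181. 275.] [190. 288.]
0.085 [180. 265.] [189. 278.]
0.09 [180. 255.] [189. 268.]
[{'extent': [278.2, 217.7, 32.8, 18.5], 'confidence': 0.66}, {'extent': [291.0, 157.6, 10.7, 41.1], 'confidence': 0.43}]
```

View pics/s12.png

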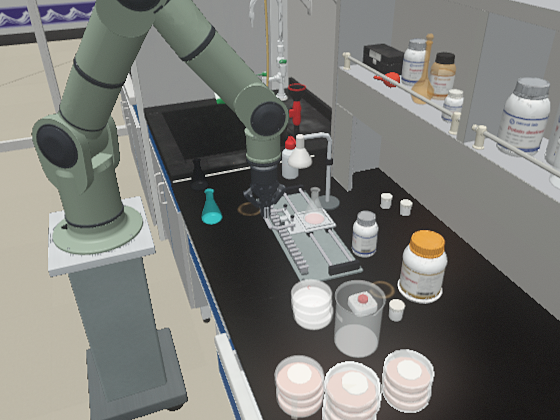

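>>> {"fn": "send_rows", "kwargs": {"delta_pos": [[-5,0,0],[-5,0,0],[-5,0,0],[-5,0,0],[3,0,0],[8,0,0],[13,0,0],[18,0,0],[21,0,0],[21,0,0]], "turn": [[0,0,0],[0,0,0],[0,0,0],[0,0,0],[0,0,0],[0,0,0],[0,0,0],[0,0,0],[0,0,0],[0,0,0]], "gripper": [15,32,32,32,32,32,32,32,32,32]}}

```text
t: 17.55
tool_pos: [0.4697, -0.26, 0.0639]
orientation: [-0.487, -0.512, -0.488, 0.512]
force: [0.1, -0.2, -0.3]
grip_width: 0.0321
```

Run:
```python
from ov import *
overlay('side','s13.png',.6250,-.268,-.047,(.634,-.133),(240,180,320,270),7)
print(RT()[0], arm.sense()['force'],arm.sense()['grip_width'])
```

```text
[ 0.46975136 -0.26006493  0.06408813] [ 0.23582346 -0.77184107 -0.69341952] 0.03222389464964144
```

View pics/o_s13.png

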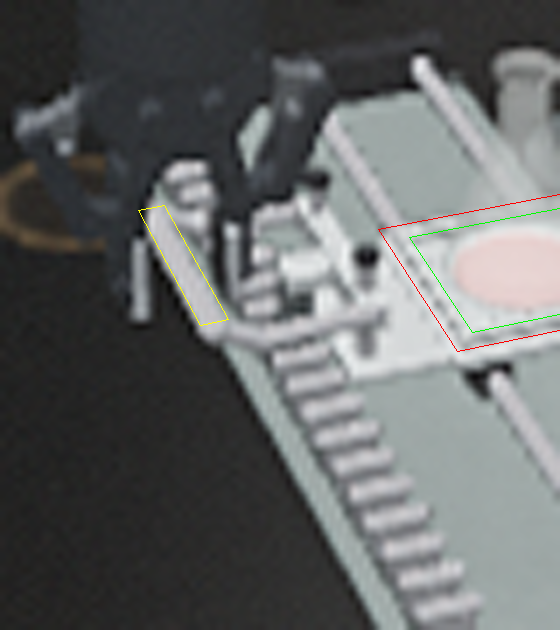

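>>> {"fn": "send_rows", "kwargs": {"delta_pos": [[0,0,0],[0,0,0],[0,0,0],[0,0,0],[0,0,0]], "turn": [[0,0,0],[0,0,0],[0,0,0],[0,0,0],[0,0,0]], "gripper": [24,16,6,6,6]}}

```text
t: 18.23
tool_pos: [0.4709, -0.2601, 0.0645]
orientation: [0.488, 0.513, 0.487, -0.512]
force: [6.2, -0.7, -1.5]
grip_width: 0.0101
```

Run:
```python
from ov import *
overlay('side','s14.png',.6250,-.268,-.047,(.634,-.133),(240,180,320,270),7)
print(RT()[0], arm.sense()['force'],arm.sense()['grip_width'])
```

```text
[ 0.47089599 -0.26012101  0.06448145] [ 5.94505443 -0.26065923 -0.85660918] 0.010127591919033374
```

View pics/o_s14.png

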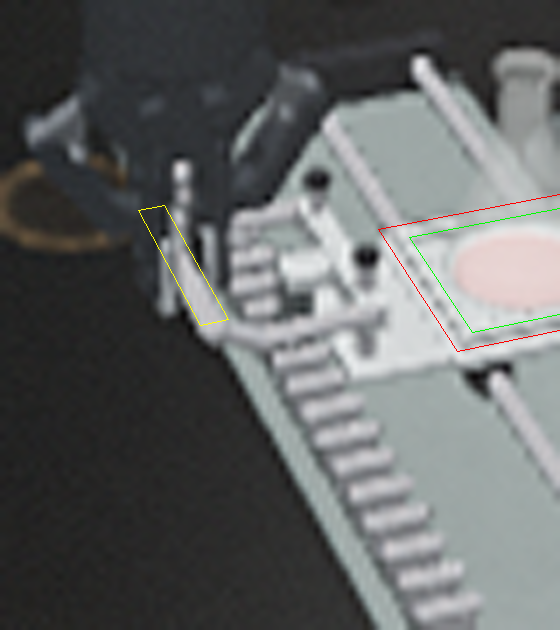

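>>> {"fn": "send_rows", "kwargs": {"delta_pos": [[0,1,0],[-4,1.5,0],[-10,1.5,0],[-16,1.5,0],[-20,1.5,0],[-22,1.5,0],[-22,1.5,0],[-22,1.5,0]], "turn": [[0,0,0],[0,0,0],[0,0,0],[0,0,0],[0,0,0],[0,0,0],[0,0,0],[0,0,0]], "gripper": [6,6,6,6,6,6,6,6], "newtons": 60}}

```text
t: 19.27
tool_pos: [0.471, -0.2601, 0.0859]
orientation: [-0.487, -0.512, -0.488, 0.512]
force: [-1.7, 0.0, -4.8]
grip_width: 0.0097
```

Run:
```python
from ov import *
overlay('side','s15.png',.6250,-.268,-.047,(.634,-.133),(240,180,320,270),7)
print(RT()[0],RT()[1].as_matrix().round(3), arm.sense()['force'],arm.sense()['grip_width'])
```

```text
[ 0.47099907 -0.26014171  0.08589414] [[-0.001  0.999 -0.049]
 [ 0.    -0.049 -0.999]
 [-1.    -0.001 -0.   ]] [-2.1589433  -0.1951873  -5.19568408] 0.00951425284128247
```

View pics/o_s15.png

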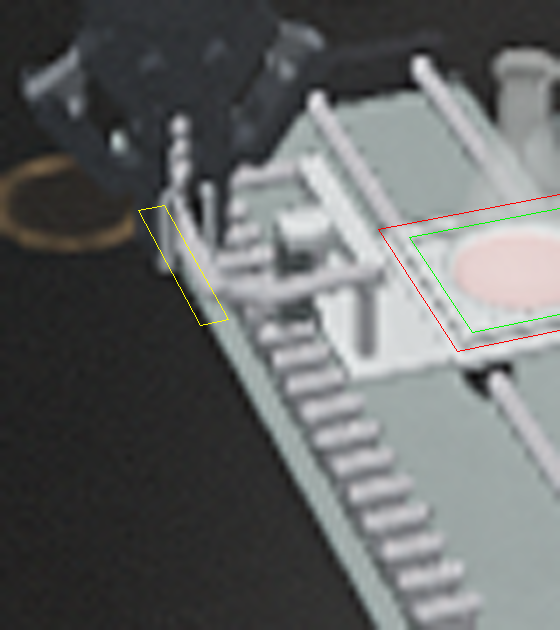

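>>> {"fn": "send_rows", "kwargs": {"delta_pos": [[0,0,-1],[0,0,-3],[0,0,-7],[0,0,-13],[0,0,-21],[0,0,-30],[0,0,-39],[0,0,-47],[0,0,-54],[0,0,-58],[0,0,-60],[0,0,-60]], "turn": [[0,0,0],[0,0,0],[0,0,0],[0,0,0],[0,0,0],[0,0,0],[0,0,0],[0,0,0],[0,0,0],[0,0,0],[0,0,0],[0,0,0]], "gripper": [6,6,6,6,6,6,6,6,6,6,6,6]}}

```text
t: 20.82
tool_pos: [0.474, -0.1993, 0.086]
orientation: [-0.487, -0.512, -0.488, 0.512]
force: [-5.1, -0.1, -4.9]
grip_width: 0.0099
```

Run:
```python
from ov import *
d=np.array([.047,.999])*.06
overlay('side','s16.png',.625+d[0],-.268+d[1],-.047,(.634,-.133),(250,120,380,270))
overlay('top','t16.png',.625+d[0],-.268+d[1],-.047,(.634,-.133),(205,120,380,245))
print(RT()[0], arm.sense()['force'],arm.sense()['grip_width'])
```

```text
[ 0.47392437 -0.19942763  0.08603368] [-6.12112995  0.25771021 -3.72914123] 0.009587438246867086
```

View pics/o_s16.png

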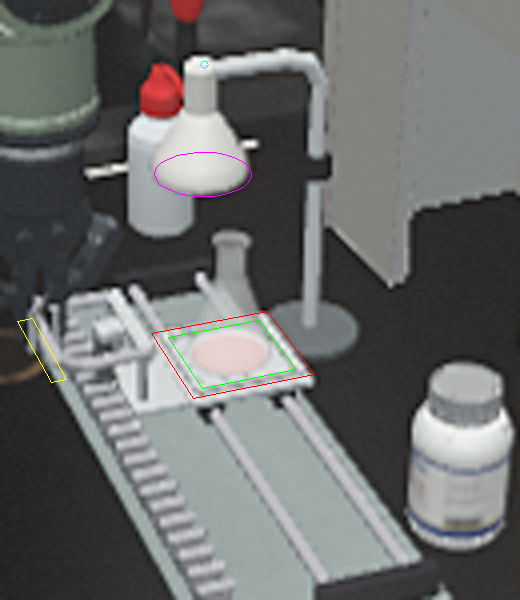

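>>> {"fn": "send_rows", "kwargs": {"delta_pos": [[0,-1,-1],[0,-1,-4],[0,-1,-9],[0,-1,-17],[0,-1,-27],[0,-1.5,-38],[0,-1.5,-49],[0,-1.5,-60],[0,-2,-69],[0,-2,-76],[0,-2,-79],[0,-2,-79.5]], "turn": [[0,0,0],[0,0,0],[0,0,0],[0,0,0],[0,0,0],[0,0,0],[0,0,0],[0,0,0],[0,0,0],[0,0,0],[0,0,0],[0,0,0]], "gripper": [6,6,6,6,6,6,6,6,6,6,6,6]}}

```text
t: 22.42
tool_pos: [0.4776, -0.1197, 0.0866]
orientation: [0.488, 0.513, 0.487, -0.511]
force: [9.0, -0.6, -5.7]
grip_width: 0.0096
```

Run:
```python
from ov import *
d=np.array([.047,.999])*.14
overlay('side','s17.png',.625+d[0],-.268+d[1],-.047,(.634,-.133),(250,120,380,270))
overlay('top','t17.png',.625+d[0],-.268+d[1],-.047,(.634,-.133),(205,120,380,245))
print(RT()[0], arm.sense()['force'],arm.sense()['grip_width'])
```

```text
[ 0.47760109 -0.11979981  0.08656105] [ 8.78203301  0.15190886 -5.51976594] 0.009746002022988826
```

View pics/o_s17.png

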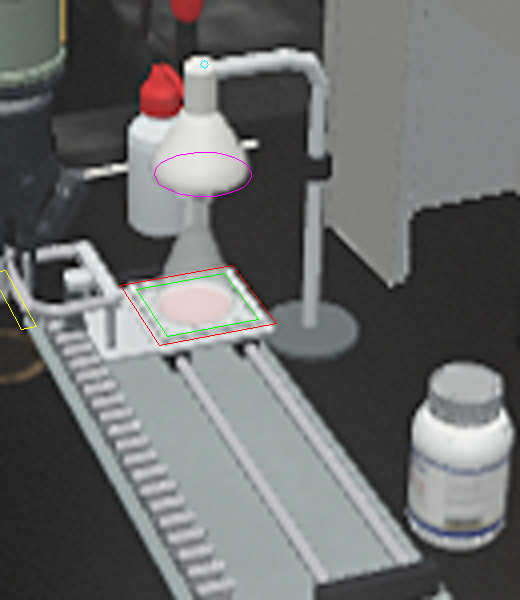

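View pics/o_t17.png

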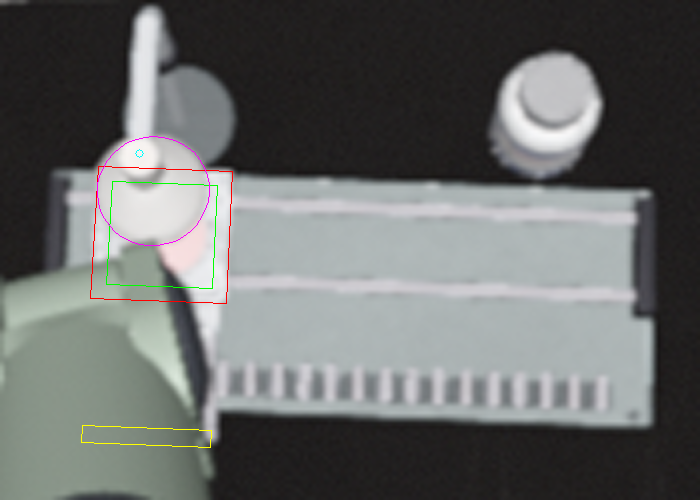

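>>> {"fn": "send_rows", "kwargs": {"delta_pos": [[0,1,0.5],[3,1,0.5],[7,1,0.5],[11,1,0.5],[15,1,0.5],[19,1,0.5],[21,1,0.5],[22,1,0.5],[22,1,0.5]], "turn": [[0,0,0],[0,0,0],[0,0,0],[0,0,0],[0,0,0],[0,0,0],[0,0,0],[0,0,0],[0,0,0]], "gripper": [6,6,6,6,6,6,6,6,6]}}

```text
t: 23.65
tool_pos: [0.4776, -0.121, 0.0644]
orientation: [0.488, 0.512, 0.487, -0.512]
force: [3.5, 0.5, 4.7]
grip_width: 0.0098
```

Bar is down (slight upward reaction). Release and withdraw.

>>> {"fn": "send_rows", "kwargs": {"delta_pos": [[0,0,0],[0,0,0],[0,0,0],[0,0,0],[0,0,0],[-15,0,0],[-40,0,0],[-70,0,0],[-100,-5,0],[-120,-15,0],[-125,-30,0],[-125,-30,0]], "turn": [[0,0,0],[0,0,0],[0,0,0],[0,0,0],[0,0,0],[0,0,0],[0,0,0],[0,0,0],[0,0,0],[0,0,0],[0,0,0],[0,0,0]], "gripper": [14,20,26,30,30,30,30,30,30,30,30,30]}}

```text
t: 25.15
tool_pos: [0.4461, -0.12, 0.1894]
orientation: [-0.488, -0.512, -0.487, 0.512]
force: [0.6, -0.5, -0.7]
grip_width: 0.0302
```

Run:
```python
from ov import *
d=np.array([.047,.999])*.14
overlay('side','s18.png',.625+d[0],-.268+d[1],-.047,(.634,-.133),(250,120,380,270))
overlay('top','t18.png',.625+d[0],-.268+d[1],-.047,(.634,-.133),(205,120,380,245))
print(RT()[0], arm.sense()['force'],arm.sense()['grip_width'])
```

```text
[ 0.44697137 -0.11983993  0.18879191] [ 0.35947781  0.76785738 -0.23748926] 0.029966182235175078
```

View pics/o_s18.png

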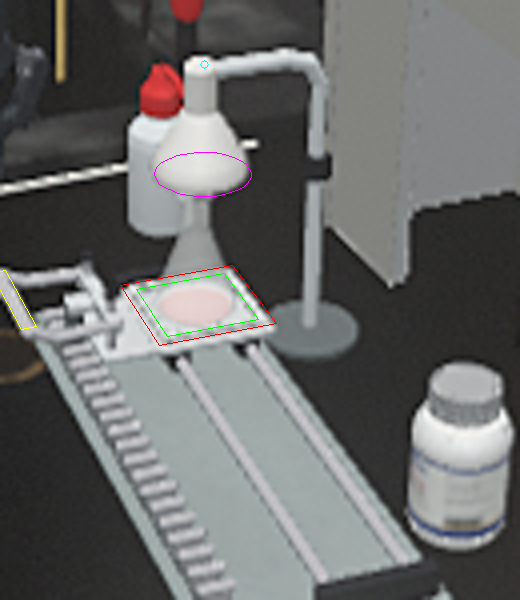

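View pics/o_t18.png

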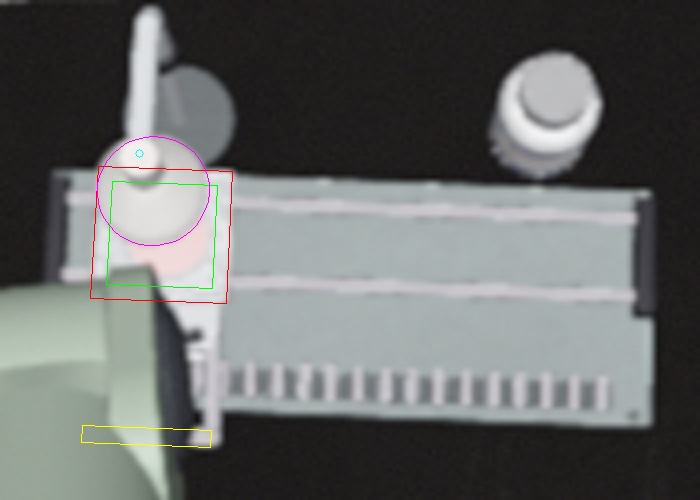

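Run:
```python
from ov import *
a=cv2.imread('pics/s18.png');b=cv2.imread('pics/s9.png')
d=(-14,-21)
x=cv2.resize(a[170:225,240:325],None,fx=4.6,fy=4.6,interpolation=2)
y=cv2.resize(b[191:246,254:339],None,fx=4.6,fy=4.6,interpolation=2)
t=cv2.imread('pics/t18.png');t=cv2.resize(t[150:235,215:275],None,fx=4,fy=4,interpolation=2)
cv2.imwrite('pics/c18.png',np.hstack([x,y])); cv2.imwrite('pics/tc18.png',t)
```

```text
(no output)
```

View pics/c18.png

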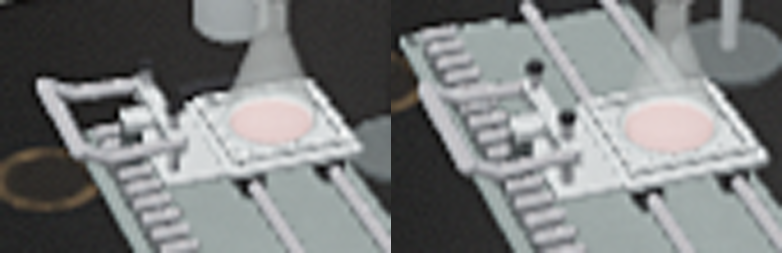

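>>> {"fn": "send_rows", "kwargs": {"delta_pos": [[0,-15,0],[0,-30,0],[0,-30,0],[0,-30,0]], "turn": [[0,0,0],[0,0,0],[0,0,0],[0,0,0]], "gripper": [30,30,30,30]}}

```text
t: 25.75
tool_pos: [0.4174, -0.1184, 0.1892]
orientation: [0.488, 0.512, 0.487, -0.512]
force: [0.2, -0.1, 0.5]
grip_width: 0.0298
```

Run:
```python
from ov import *
d=np.array([.047,.999])*.14
overlay('side','s19.png',.625+d[0],-.268+d[1],-.047,(.634,-.133),(240,160,330,230),8)
overlay('top','t19.png',.625+d[0],-.268+d[1],-.047,(.634,-.133),(205,140,305,240),6)
```

```text
(no output)
```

View pics/o_s19.png

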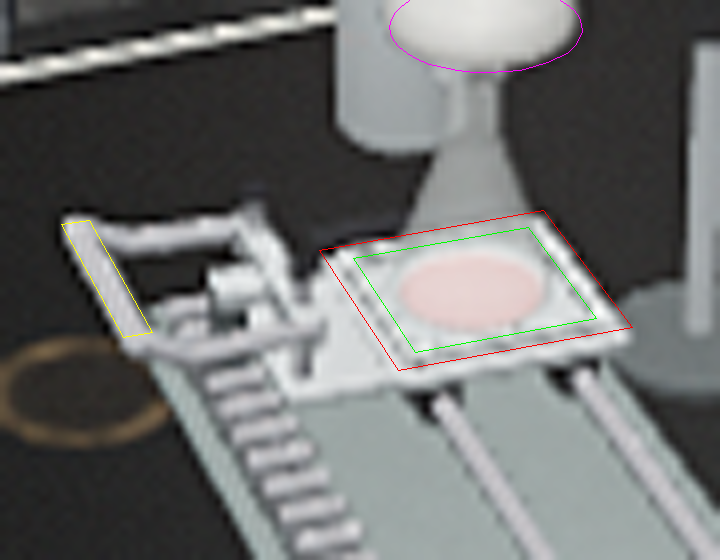

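View pics/o_t19.png

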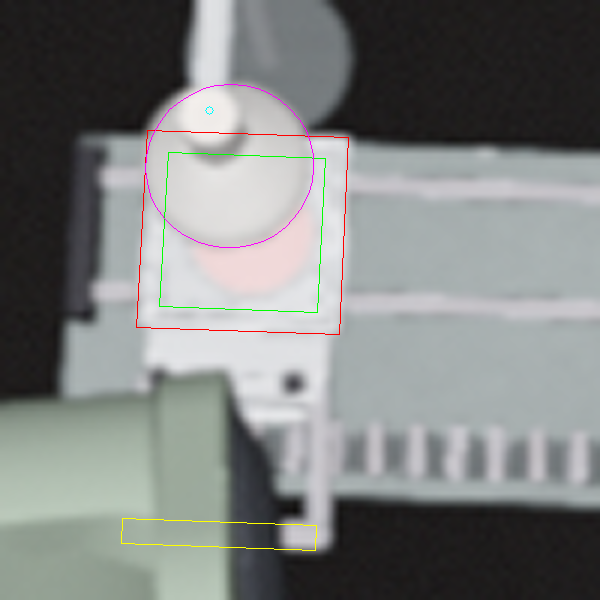

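```bash
cat > meas.py <<'E'
from h import *
yaw=-.049
X=np.array([np.cos(yaw),np.sin(yaw)]);Y=np.array([-X[1],X[0]]);o=np.array([.625,-.268])
def rect(c,img,z,s,x0,x1,y0,y1,k=4000):
    xs=np.arange(x0,x1,1/k*1.0*1);ys=np.arange(y0,y1,1/k)
    gx,gy=np.meshgrid(xs,ys,indexing='ij')
    W=o+gx[...,None]*X+(gy+s)[...,None]*Y
    P=np.concatenate([W,np.full(gx.shape+(1,),z),np.ones(gx.shape+(1,))],-1)@c['view'].T
    u=c['cx']+c['fx']*P[...,0]/-P[...,2];v=c['cy']-c['fy']*P[...,1]/-P[...,2]
    return cv2.remap(img,u.astype(np.float32),v.astype(np.float32),cv2.INTER_CUBIC)
def match(c,ref,cur,zr,zc,s,box,m=.015):
    k=4000
    t=rect(c,ref,zr,0,*box);w=rect(c,cur,zc,s,box[0]-m,box[1]+m,box[2]-m,box[3]+m)
    r=cv2.matchTemplate(cv2.cvtColor(w,6),cv2.cvtColor(t,6),cv2.TM_CCOEFF_NORMED)
    _,mx,_,l=cv2.minMaxLoc(r); return round(mx,3),'dx,dy mm',l[1]/k*1e3-m*1e3,l[0]/k*1e3-m*1e3
E
python3 - <<'E'
from meas import *
S=arm.camera('side');T=arm.camera('top')
ref=cv2.imread('pics/s9.png');cur=cv2.imread('pics/s19.png')
for box in((-.055,.055,-.055,.055),(-.055,.055,-.055,.0),(.0,.055,-.055,.055)): print('tray side',match(S,ref,cur,.05,.05,.14,box))
rt=cv2.imread('pics/top1.png');ct=cv2.imread('pics/t19.png')
print('tray top right part',match(T,rt,ct,.05,.05,.14,(-.055,-.03,-.055,.03)),match(T,rt,ct,.05,.05,.14,(-.055,.03,-.06,-.035)))
for f in('s9','s10','s15','s17','s18','s19'):
    pass
r=cv2.imread('pics/s9.png')
for zc in np.arange(.08,.116,.003):
    print(round(zc,3),match(S,r,cur,.086,zc,.14,(-.168,-.145,-.05,.05)))
E
```

```text
tray side (0.87, 'dx,dy mm', 0.25, -3.5)
tray side (0.937, 'dx,dy mm', 0.0, -0.75)
tray side (0.928, 'dx,dy mm', 0.0, -0.75)
tray top right part (0.886, 'dx,dy mm', 0.75, -1.5) (0.955, 'dx,dy mm', -0.75, -1.5)
0.08 (0.926, 'dx,dy mm', 1.5, 7.5)
0.083 (0.924, 'dx,dy mm', 0.5, 2.75)
0.086 (0.923, 'dx,dy mm', -0.75, -2.25)
0.089 (0.921, 'dx,dy mm', -2.0, -7.5)
0.092 (0.92, 'dx,dy mm', -3.25, -12.5)
0.095 (0.912, 'dx,dy mm', -4.5, -15.0)
0.098 (0.85, 'dx,dy mm', -5.75, -15.0)
0.101 (0.773, 'dx,dy mm', -7.0, -15.0)
0.104 (0.711, 'dx,dy mm', -8.0, -15.0)
0.107 (0.666, 'dx,dy mm', -9.25, -15.0)
0.11 (0.632, 'dx,dy mm', -10.5, -15.0)
0.113 (0.599, 'dx,dy mm', -11.75, -15.0)
0.116 (0.565, 'dx,dy mm', -13.0, -15.0)
```

>>> {"fn": "send_rows", "kwargs": {"delta_pos": [[-10,0,15],[-30,0,45],[-50,0,85],[-60,0,130],[-60,0,175],[-60,0,215],[-60,0,240],[-60,0,250],[-60,0,250]], "turn": [[0,0,0],[0,0,0],[0,0,0],[0,0,0],[0,0,0],[0,0,0],[0,0,0],[0,0,0],[0,0,0]], "gripper": [30,30,30,30,30,30,30,30,30]}}

```text
t: 27.08
tool_pos: [0.4049, -0.3677, 0.2489]
orientation: [0.487, 0.512, 0.488, -0.512]
force: [0.1, 0.7, 0.1]
grip_width: 0.0299
```

Run:
```python
from meas import *
S=snap('side','s20.png');T=snap('top','t20.png')
a=cv2.imread('pics/s20.png');b=cv2.imread('pics/s9.png');c=cv2.imread('pics/s15.png')
f=lambda i,x,y:cv2.resize(i[y:y+45,x:x+64],None,fx=8,fy=8,interpolation=2)
def draw(i,x,y,s,h):
    z=f(i,x,y)
    P=lambda u,v,w:tuple(((proj(S,np.append(o+u*X+(v+s)*Y,w))-[x,y]+.5)*8).round().astype(int).tolist())
    for hh,col in((.086,(0,255,255)),(.106,(0,0,255))):
        cv2.polylines(z,[np.array([P(-.161,.046,hh),P(-.161,-.046,hh),P(-.149,-.046,hh),P(-.149,.046,hh)])],True,col,1)
    return z
cv2.imwrite('pics/c20.png',np.vstack([draw(a,245,178,.139,0),draw(b,258,200,0,0)])[:,:520])
t=cv2.imread('pics/t20.png');r=cv2.imread('pics/top1.png')
cv2.imwrite('pics/tc20.png',np.hstack([cv2.resize(t[150:245,210:270],None,fx=6,fy=6,interpolation=2),cv2.resize(r[150:245,262:322],None,fx=6,fy=6,interpolation=2)]))
for zc in np.arange(.08,.110,.003):
    print(round(zc,3),match(T,r,t,.086,zc,.14,(-.168,-.08,-.055,.055)),match(S,b,a,.086,zc,.14,(-.168,-.12,-.055,.055)))
```

```text
0.08 (0.965, 'dx,dy mm', 0.75, -1.5) (0.505, 'dx,dy mm', 1.75, 3.75)
0.083 (0.965, 'dx,dy mm', 0.25, -2.0) (0.506, 'dx,dy mm', 0.5, -1.0)
0.086 (0.965, 'dx,dy mm', 0.0, -2.25) (0.506, 'dx,dy mm', -0.75, -5.75)
0.089 (0.965, 'dx,dy mm', -0.5, -2.5) (0.506, 'dx,dy mm', -2.0, -10.5)
0.092 (0.965, 'dx,dy mm', -0.75, -2.75) (0.506, 'dx,dy mm', -3.25, -15.0)
0.095 (0.964, 'dx,dy mm', -1.25, -3.0) (0.445, 'dx,dy mm', -4.5, -15.0)
0.098 (0.963, 'dx,dy mm', -1.5, -3.5) (0.366, 'dx,dy mm', -6.25, -15.0)
0.101 (0.962, 'dx,dy mm', -2.0, -3.75) (0.351, 'dx,dy mm', -7.25, 5.75)
0.104 (0.961, 'dx,dy mm', -2.25, -4.0) (0.351, 'dx,dy mm', -8.5, 1.0)
0.107 (0.96, 'dx,dy mm', -2.75, -4.25) (0.351, 'dx,dy mm', -9.75, -4.0)
```

View pics/c20.png

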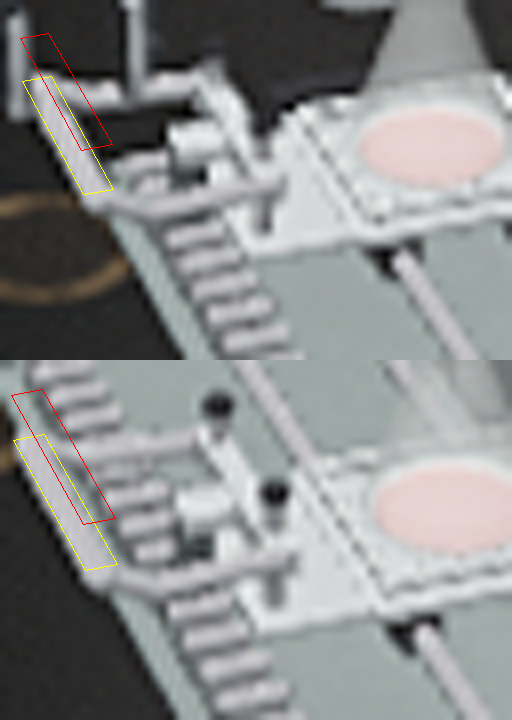

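View pics/tc20.png

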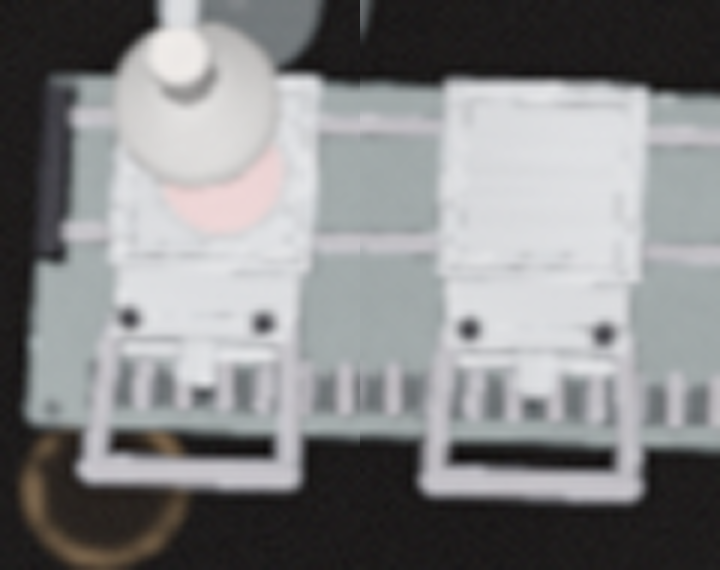

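Run:
```python
from meas import *
S=arm.camera('side')
for f,s in(('s9',0),('s20',.1385)):
    a=cv2.imread('pics/%s.png'%f).astype(int); m=((a[...,2]-a[...,1]>10)&(a[...,2]>150)).astype(np.uint8); 
    n,l,st,ce=cv2.connectedComponentsWithStats(m)
    for i in range(1,n):
        if st[i,4]>40 and 240<ce[i][0]<350 and 150<ce[i][1]<240:
            p=atz(S,ce[i],.050)[:2]; d=p-(o+s*Y); print(f,ce[i],st[i],p,'in tray',d@X,d@Y, 'to hood',p-[.634,-.133])
print([arm.recognise(n,'side')[:2] for n in('wash','dishes')],arm.sense()['t'])
```

```text
s9 [313.96987952 218.27710843] [305 213  19  11 166] [ 0.62271761 -0.27070153] in tray -0.0021473271254331587 -0.002810075823489685 to hood [-0.01128239 -0.13770153]
s20 [298.46564885 196.03053435] [290 192  18   9 131] [ 0.6297336  -0.13133343] in tray -0.0019660663294628743 -0.0017656126959746318 to hood [-0.0042664   0.00166657]
[[{'extent': [288.2, 159.6, 11.1, 39.3], 'confidence': 0.81}], [{'extent': [310.1, 304.8, 35.1, 50.7], 'confidence': 0.65}]] 27.325
```

View pics/s20.png

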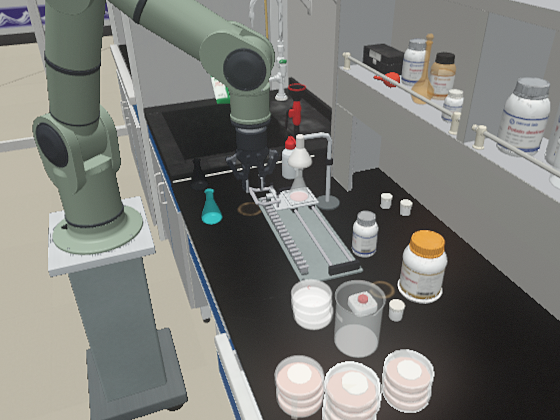

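The pictures show the flask upright in the tray, about 5 mm from the hood axis. The bar is down, the bystanders haven't moved, and the arm is clear. I'm handing in.

```bash
python3 -c "
from workcell import arm
print(arm.sign_off())"
```

```text
the job is handed in; nothing more can be done
None
```

I handed the job in at about 27 s. The flask stands in the carriage's tray under the hood, with the bar down in the +0.140 m notch. No verdict was reported.

I gripped the flask by its neck, stood it in the tray and let go. Then I pinched the release bar, raised it about 21 mm, slid the carriage about 140 mm, lowered the bar and backed off.

**Last checks**
- **Flask:** it stands upright, about 2–3 mm from the tray's centre and about 5 mm from the hood's axis. These are camera estimates, good to a few millimetres.
- **Carriage:** the pictures put it at about 0.138–0.139 m, which fits the 0.140 m notch with its play.
- **Bar:** its height matches the lowered position to within 2–3 mm. The robot also felt about 5 N of upward push when the bar reached its starting height.
- **Surroundings:** the wash bottle and dishes look unmoved, and the arm is clear of everything.

**What went wrong or disagreed**
- **First pinch missed:** the fingers closed above the bar. In the pictures the fingertips sat about 20 mm higher than the stated geometry. I went 21 mm lower and gripped it.
- **Bar height looked wrong at first:** in one picture the bar seemed still raised because the black pin heads blended into the dark worktop. Comparing it with earlier pictures showed it was down.

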